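Pin the clevis and snap the spring cotter over it

TASK

Lock the tilting arm in the clevis fixture: push its locking pin fully home by the head, then take the spring cotter out of its stand and push its straight leg down through the cross hole in the pin's far end until the bow snaps over the pin. Do not force or bend the cotter, leave it hooked upright on the pin, and do not disturb the other things.

Things in the scene. Friction and masses are not known exactly. Their poses are not given: they have to be found in the camera images.
- fixture: Fixed clevis bracket on a dark base (110 x 84 x 12 mm). Origin on the plate below the clevis middle, z up. A steel locking pin (diameter 20 mm) lies level along its y, axis at x = 0, 60 mm high, in two aluminium cheeks (outer faces y = -24 and +24 mm, 36 mm wide, 78 mm tall). Pin head on the -y side; the nose comes out on the +y side. A grey arm runs to +x, 49 to 71 mm high.
- pin_head (a point): Middle of the outer flat face of the locking pin's head (a steel disc of 28 mm diameter, 12 mm thick, axis along the fixture's y). The pin goes in when this face is pushed along the fixture's +y; at home the face is at fixture y = -36 mm.
- pin (a joint): Slide of the locking pin in m: 0 fully drawn out, 0.040 fully home (head against the cheek, a hard stop). It stays where it is left; pushing takes about 6 to 8 N. It cannot turn; a side pull on the cotter can draw it back.
- nose_mid (a point): Point on the fixture (0, 50, 70 mm): on the crest line of the pin's nose, at the mean place of the cross hole with the pin home. The nose (49 mm long, hole 23 mm from its outer end) is screwed on a stud and set anew each time: the true hole, vertical, 6 mm across, hardly chamfered, is up to 11 mm to either side along y; not measured, see or feel it. Free below down to 12 mm height.
- cotter: Spring cotter (R clip) of 4 mm steel wire, 90 mm tall, 65 g, standing leg down in its stand. Origin at its coil's centre: a disc 22 mm across, 9 mm thick along the cotter's y; grip these faces from above. Straight leg along -z at x = +9 mm. On the -x side the sprung bow. The cotter's y must lie along the pin when seated, bow on either side; the origin is then 106 mm high.
- bulge (a point): Point on the cotter (x +9, z -46 mm), on the leg's centre line: the centre of the bow's bulge. It lies on the pin's axis when the cotter is seated. Pushing the bow over the pin takes about 5 to 10 N, dropping as it snaps in; pushing on past that spreads it again. More than 18 N of press on pin or fixture bends the cotter.
- leg_tip (a point): Middle of the lower end (cut flat, 0.7 mm chamfer) of the cotter's straight leg: x = +9, z = -78 mm in the cotter's frame.
- bow (a joint): Angle of the cotter's bow leg about its coil, rad: 0 relaxed, grows as it is sprung open; 0.04 to 0.07 as its throat (z = -55 mm) passes the pin's widest place, back near 0 once snapped over. Its flared tip is at z = -69 mm, so the straight leg enters first.
- stand: Fixed stand of the cotter: aluminium block 44 x 30 mm, top 50 mm high, on a dark base 64 x 50 x 5 mm; a vertical slot (20 mm along x, 6.5 mm along y, floor 5 mm high) holds both legs. The coil is over the stand's origin, centre about 83 mm high; stand and cotter axes agree.
- cylinder_square: Bystander: cylinder square, diameter 38 mm, 80 mm tall, black top. Origin at the underside.
- block_123: Bystander: drilled setup block 50 x 50 x 25 mm. Origin at the underside.
- indenter_case: Bystander: small closed blue case 37 x 56 x 23 mm. Origin at the underside.
- part_flange: Bystander: turned flange, diameter 64 mm, 26 mm tall. Origin at the underside.
- loupe: Bystander: black loupe, diameter 33 mm, 36 mm tall. Origin at the underside.
- part_bush: Bystander: bronze bush, diameter 28 mm, 27 mm tall. Origin at the underside.

How it is judged (in metres and radians):
On the way, in this order (a step that is already met when the one before it is completed fails the run):
1. the locking pin is pushed fully home (value of joint pin above 0.0385 m), for 0.2 s.
2. the cotter is lifted clear of its stand (height (world z) of leg_tip above 0.055 m), for 0.1 s.
At the end, for the whole second after the job is handed in: Pin home within 1.5 mm; leg down through the cross hole, tip 23 to 33 mm above the plate, within 5 mm of the pin axis plane, at fixture y 34.5 to 65.5 mm; cotter upright within 0.18 rad, at rest; bow snapped over the pin (under 0.03 rad) (value of joint pin above 0.0385 m and x of leg_tip in the frame of fixture between -0.005 and 0.005 m and y of leg_tip in the frame of fixture between 0.0345 and 0.0655 m and z of leg_tip in the frame of fixture between 0.023 and 0.033 m and angle between the z axis of cotter and the z axis of fixture, either way round below 0.18 rad and value of joint bow below 0.03 rad and linear speed of cotter below 0.02 m/s); the robot touches nothing.
It fails at once if the cotter is pressed on the pin or fixture with more than 18 N (contact force between cotter and fixture above 18 N).
It fails at once if a bystander is moved by more than 20 mm (distance of any of cylinder_square, block_123, indenter_case, part_flange, loupe, part_bush from where it was at the start of the episode above 0.02 m).
It also fails if it takes over 72 s, if anything falls off the work surface, if the arm or the gripper's body presses on something with over 40 N, if the wrist force passes 120 N, or if a joint passes its speed limit or range.

ROBOT

A 6-joint arm with a two-finger parallel gripper is mounted at the origin on a cart in front of the work surface, level with it; the furniture and walls round the work are solid. World frame = base frame: x ahead of the robot, y to its left, z up, the work surface at z = 0. Lengths are in mm, angles in rad, forces in N, time in s.
With the tool pointing down it reaches from about 250 to 850 mm from the base axis. Payload 12.5 kg.
Tool frame: the origin (TCP) lies at the centre of the arm's flange, where the gripper is bolted on; the fingertips stand 186 mm ahead of it and the grasp point (between the pads) lies 167 mm ahead of it (grasp_offset is the distance from the TCP to the grasp point, in mm); z points along the fingers, y is the line along which they close (so a half turn about z gives the same grasp; the last joint's range is limited). The gripper opens to 93 mm and grips with 3 to 60 N. Pads are 15 mm wide; open, the fingers measure 128 mm over their backs; the gripper's body (75 mm by 188 mm) begins 65 mm behind the grasp point.
Start: joints at [1.138, 0.351, 1.652, -0, 1.139, -0.085], TCP at [187.425, 517.066, 404.733] pointing down, gripper open.
Joint ranges: [-2.75, 2.75], [-0.79, 2.1], [0.01, 2.65], [-1.57, 4.71], [0.07, 3.14], [-2.87, 2.87]. Speed limits (rad/s): [2.22, 2.22, 2.79, 3.14, 3.14, 3.14].

INTERFACE

Orientations are given as a unit quaternion [w, x, y, z].
In Python, from bench import observe, camera, camera_info, close_job, cut_out, spot_point, grasp_offset gives the robot as it stands.
- The arm moves only by the tool apply_moves, never from a script. Its argument "plan" is a list of rows, each a list of 2 entries, a list of its own where there are three numbers: the shift along the tool's x, y, z in units of 30 mm (1.0 is 30 mm), then the turn about the tool's z in units of 5 degrees (1.0 is 5 degrees). A call has exactly 5 rows; each row shifts and turns the commanded pose from where the row before left it, along the tool's axes as they then stand; what a row does not reach is not made up. A row lasts 1/12 s, in which the tool goes at most 41.7 mm and 7.16 degrees, less where a joint would pass 70% of its speed; a pose out of reach is approached as far as the arm can. A call is refused whole if a number of a shift passes 1 or a number of a turn 1, either way. A call with a gripper value outside its range is refused whole. "hand" is the closure, from 0 (fully open) to 1 (shut), set as the call begins (left out, the last holds). The fingers move at their own pace and stop on an object; the grip force is fixed at half the most. Time passes only in rows, so rows that do not move let the fingers close, or fill a call up. It gives the time, the measured TCP pose, the force, the opening and the grip force at its end, in the units of the state.
- observe(): the state, without advancing time (a new reading comes with each control period).
- camera(name): name is "scene" or "top" or "wrist"; returns the picture (420x560x3 uint8, blue, green, red); there is no depth.
- camera_info(name): a dict with "fx", "fy", "cx", "cy" (pixels), "world_to_cam" (4x4, takes a point from world to camera coordinates). Camera axes: x right, y down, z forward; pixel columns grow to the right and rows downward; lengths in mm; the calibration is good to about 2 mm. The wrist camera is an equidistant fisheye: a pixel r from the principal point sees the ray r / f radians off the axis. A picture is of the moment at which its call begins: read the wrist's pose just before it. camera_info takes no time and is no camera call; for the wrist camera it gives the pose at the moment of the call.
- close_job(): hands the job in; it is judged then, once.
Trained networks look in the newest picture that a camera, given by its name, has taken for a name from the list of things; names that differ only in an ending like _2 or _b are one class to them, and where a whole thing is asked for, a point or a joint stands for the part that bears it (a point fixed in the world has none). Each returns a list of dicts, best first, with "confidence" (0 to 1); they miss things now and then, are a little off and sometimes report something else, mostly with a low value. They report only what shows in the picture. A call takes as long as a camera call.
- cut_out(label, camera): "region" (420x560 bool, what is visible of it).
- spot_point(label, camera): "centre" ([x, y, z] in mm, in world coordinates, good to about 4 mm: a listed point, or the origin of a listed thing).
The state is a dict: "clock": time; "qpos": joint angles; "qd": joint speeds; "tau": joint torques, N m; "ee_pos": TCP position; "ee_rot": TCP orientation; "force": force on the tool from outside, world axes, zero at the start; "ft_torque": the same for the moment, N m; "width": finger opening in mm; "finger_force": force on a finger pad.
Only numpy, scipy, OpenCV 4.12 (cv2) and the standard library are available. Lean on these libraries where they do the work, as an engineer would, in place of code of your own. Each camera call takes 0.05 s, during which the arm holds its last target. There are 200 camera calls.

## Working session

There is one attempt and no reset: what is moved stays moved. The work goes in short steps, Python scripts to look and compute and a tool call to move; the robot and the scene stay as the last step left them, time stands still between calls to the robot, and variables do not carry over. Pictures are saved under pics/ and viewed, at most 10 in all, crops included, and the job is handed in when it is done.

Besides the shell and the picture viewer there is one more tool, called after "Call:" by a JSON object that holds its "op" and its "data", one argument or row to a line. apply_moves: Moves the arm, as the interface text tells. Its arguments: {"type":"object","properties":{"plan":{"type":"array","items":{"type":"array"}},"hand":{"type":"number"}},"required":["plan"]}

```bash
ls; mkdir -p pics
cat > h.py <<'E'
import numpy as np, cv2
from scipy.spatial.transform import Rotation as R
from bench import *
def tcp():
    s=observe(); q=s["ee_rot"]; return s,np.array(s["ee_pos"]),R.from_quat([q[1],q[2],q[3],q[0]])
def rows(target):  # world shift to tool units (30mm)
    s,p,r=tcp(); return r.inv().apply(np.array(target)-p)/30
def proj(P,name):
    c=camera_info(name); M=np.array(c["world_to_cam"]); X=M[:3,:3]@np.array(P)+M[:3,3]
    if name=="wrist":
        rr=np.hypot(X[0],X[1]); th=np.arctan2(rr,X[2]); return np.array([c["cx"]+c["fx"]*th*X[0]/rr,c["cy"]+c["fy"]*th*X[1]/rr])
    return np.array([c["cx"]+c["fx"]*X[0]/X[2],c["cy"]+c["fy"]*X[1]/X[2]])
E
python3 - <<'E'
from h import *
s,p,r=tcp(); print(s["clock"],p,r.as_matrix().round(3).tolist(),grasp_offset,s["width"],s["force"])
ims=[camera("scene"),camera("top")]
for n,i in zip(["scene","top"],ims): cv2.imwrite(f"pics/{n}0.png",i)
for l in ["fixture","pin_head","nose_mid","cotter","stand","leg_tip","bulge","cylinder_square","block_123","indenter_case","part_flange","loupe","part_bush"]:
    for n in ["scene","top"]:
        d=spot_point(l,n)
        print(l,n,[(np.round(x["centre"]).tolist(),round(x["confidence"],2)) for x in d[:2]])
E
```

```text
pics
0.0 [187.37665533 516.95562592 404.19344671] [[-0.94, 0.341, -0.001], [0.341, 0.94, -0.001], [0.0, -0.001, -1.0]] 167.3 92.4511446278229 [ 0.59616056 -0.32170946  0.3795148 ]
fixture scene [([521.0, 131.0, -1.0], 0.96)]
fixture top [([520.0, 134.0, 3.0], 0.97), ([524.0, 178.0, 68.0], 0.22)]
pin_head scene [([516.0, 58.0, 60.0], 0.66)]
pin_head top [([516.0, 56.0, 59.0], 0.44)]
nose_mid scene [([524.0, 182.0, 70.0], 0.74), ([516.0, 57.0, 64.0], 0.39)]
nose_mid top [([525.0, 178.0, 71.0], 0.68)]
cotter scene [([518.0, -96.0, 86.0], 0.63)]
cotter top [([518.0, -97.0, 80.0], 0.41)]
stand scene [([528.0, -98.0, 1.0], 0.56)]
stand top [([526.0, -93.0, 1.0], 0.7), ([628.0, -195.0, -0.0], 0.61)]
leg_tip scene [([536.0, -91.0, 4.0], 0.42)]
leg_tip top [([534.0, -96.0, 2.0], 0.44), ([373.0, 292.0, -3.0], 0.24)]
bulge scene [([527.0, -96.0, 37.0], 0.63), ([461.0, 398.0, 8.0], 0.32)]
bulge top [([530.0, -94.0, 34.0], 0.54)]
cylinder_square scene [([628.0, -196.0, 2.0], 0.86)]
cylinder_square top [([626.0, -194.0, 0.0], 0.76)]
block_123 scene [([603.0, -34.0, 4.0], 0.85)]
block_123 top [([604.0, -28.0, 1.0], 0.86)]
indenter_case scene [([378.0, -4.0, -1.0], 0.55), ([516.0, 56.0, 63.0], 0.36)]
indenter_case top [([381.0, 2.0, 2.0], 0.61)]
part_flange scene [([459.0, 399.0, 5.0], 0.67), ([377.0, -3.0, -1.0], 0.17)]
part_flange top [([458.0, 399.0, -4.0], 0.94)]
loupe scene [([553.0, 390.0, 5.0], 0.51)]
loupe top [([550.0, 386.0, 1.0], 0.66)]
part_bush scene [([371.0, 290.0, -1.0], 0.73)]
part_bush top []
```

View pics/scene0.png

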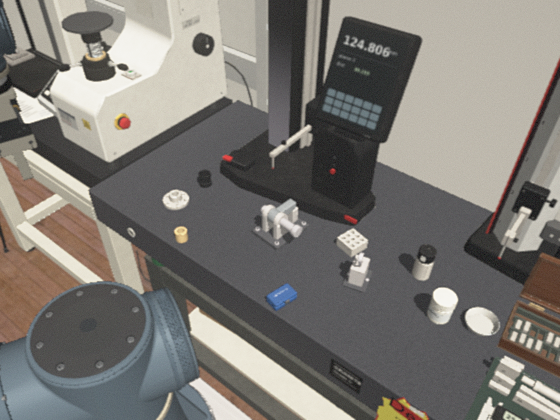

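View pics/top0.png

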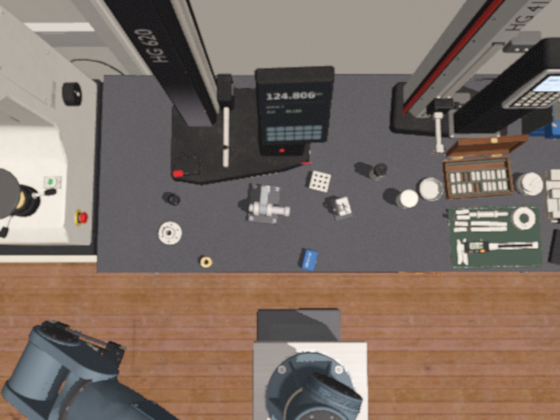

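The scene shows the fixture near (280,222), with the cotter in its stand at (357,270). In the top view they are at (268,203) and (341,207). The pin is fully out towards world -y and the way over is clear.

Call:
{"op": "apply_moves", "data": {
  "plan": [
    [[-1, -0.74, 0], 0],
    [[-1, -0.74, 0], 0],
    [[-1, -0.74, 0], 0],
    [[-1, -0.74, 0], 0],
    [[-1, -0.74, 0], 0]
  ],
  "hand": 1
}}

```text
clock: 1.82
ee_pos: [291.1, 360.1, 404.8]
ee_rot: [0.0, 0.173, 0.985, 0.0]
force: [1.4, 0.2, -0.1]
width: 64.0
finger_force: 0.0
```

Call:
{"op": "apply_moves", "data": {
  "plan": [
    [[-1, -0.74, 0], 0],
    [[-1, -0.74, 0], 0],
    [[-1, -0.74, 0], 0],
    [[-1, -0.74, 0], 0],
    [[-1, -0.74, 0], 0]
  ]
}}

```text
clock: 2.23
ee_pos: [394.4, 204.4, 405.0]
ee_rot: [0.0, 0.173, 0.985, 0.0]
force: [0.8, 0.5, 0.4]
width: 30.9
finger_force: 0.0
```

Call:
{"op": "apply_moves", "data": {
  "plan": [
    [[-1, -0.74, 0], 0],
    [[-1, -0.74, 0], -0.8],
    [[-1, -0.74, 0], -0.8],
    [[-1, -0.74, 0], -0.8],
    [[-1, -0.74, 0], -0.8]
  ]
}}

```text
clock: 2.65
ee_pos: [510.0, 58.3, 404.9]
ee_rot: [0.0, 0.033, 0.999, -0.0]
force: [0.5, 1.3, 0.3]
width: 1.1
finger_force: 0.0
```

```bash
cat > look.py <<'E'
from h import *
import sys
tag,labels=sys.argv[1],sys.argv[2:]
s,p,r=tcp(); print(s["clock"],p.round(1),r.as_matrix()[:,0].round(3),r.as_matrix()[:,1].round(3),s["width"],np.round(s["force"],1))
i=camera("wrist"); cv2.imwrite(f"pics/{tag}.png",i)
for l in labels: print(l,[(np.round(x["centre"],1).tolist(),round(x["confidence"],2)) for x in spot_point(l,"wrist")[:2]])
E
python3 look.py w1 fixture pin_head nose_mid cotter bulge leg_tip stand
```

```text
2.65 [510.   58.3 404.9] [-0.998  0.066 -0.   ] [ 0.066  0.998 -0.   ] 1.0669898914095144 [0.5 1.3 0.3]
fixture []
pin_head [([515.0, 53.8, 58.3], 0.92)]
nose_mid [([529.0, 181.4, 70.9], 0.62), ([514.0, -97.4, 83.0], 0.19)]
cotter [([516.4, -98.9, 78.3], 0.85)]
bulge [([536.3, -93.9, 32.9], 0.65), ([457.1, 398.4, -3.4], 0.51)]
leg_tip []
stand [([533.0, -93.8, 0.0], 0.58)]
```

View pics/w1.png

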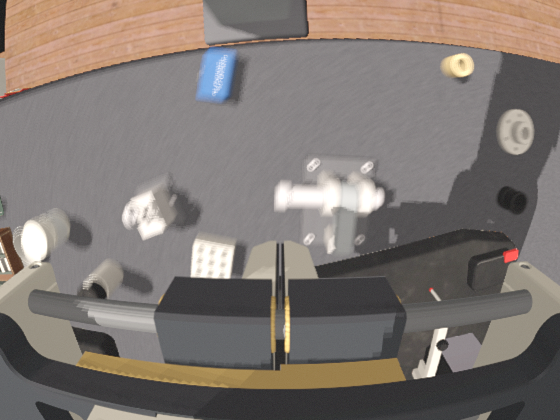

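The wrist view has the pin head at (283,196), the nose near (378,198) and the cotter in its stand at (150,207). The fixture's y axis is about 4-5° off world y. I'm going down in front of the pin head.

Call:
{"op": "apply_moves", "data": {
  "plan": [
    [[-0.25, -0.66, 0], 0],
    [[0, -0.66, 0.67], 0],
    [[0, 0, 1], 0],
    [[0, 0, 1], 0],
    [[0, 0, 1], 0]
  ]
}}

```text
clock: 3.47
ee_pos: [513.5, 20.8, 293.9]
ee_rot: [0.001, 0.034, 0.999, -0.0]
force: [0.2, -0.7, 0.2]
width: 0.8
finger_force: 0.0
```

Call:
{"op": "apply_moves", "data": {
  "plan": [
    [[0, 0, 1], 0],
    [[0, 0, 1], 0],
    [[0, 0, 0], 0],
    [[0, 0, 0], 0],
    [[0, 0, 0], 0]
  ]
}}

```text
clock: 3.88
ee_pos: [514.5, 20.7, 236.3]
ee_rot: [0.001, 0.034, 0.999, -0.0]
force: [0.6, -1.1, 0.6]
width: -0.0
finger_force: 0.0
```

```bash
python3 look.py w2 pin_head nose_mid cotter bulge
```

```text
3.8833 [514.5  20.7 236.3] [-0.998  0.068 -0.002] [0.068 0.998 0.   ] -0.028115860578809382 [ 0.6 -1.1  0.6]
pin_head [([514.2, 55.3, 60.2], 0.77)]
nose_mid []
cotter [([513.7, -96.3, 79.6], 0.83), ([384.0, 0.1, -0.9], 0.44)]
bulge [([530.8, -97.8, 33.8], 0.67)]
```

View pics/w2.png

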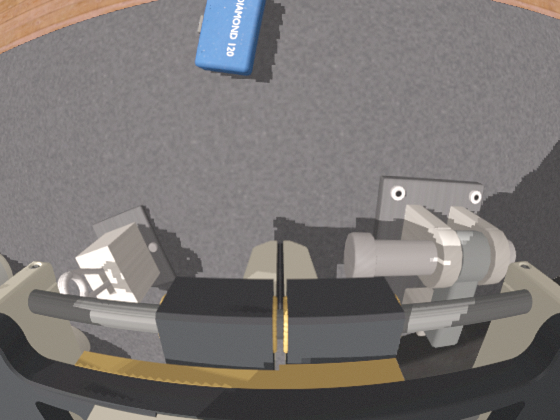

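The head face at about (350,255) is just ahead of the closed fingers, with the finger back roughly 17 mm from it. I'll push along tool +y.

Call:
{"op": "apply_moves", "data": {
  "plan": [
    [[0, 0.3, 0], 0],
    [[0, 0.3, 0], 0],
    [[0, 0.3, 0], 0],
    [[0, 0.3, 0], 0],
    [[0, 0.2, 0], 0]
  ]
}}

```text
clock: 4.55
ee_pos: [517.4, 63.1, 235.0]
ee_rot: [0.001, 0.034, 0.999, -0.0]
force: [3.5, -7.9, 0.3]
width: 0.8
finger_force: 3.8
```

Call:
{"op": "apply_moves", "data": {
  "plan": [
    [[0, 0.1, 0], 0],
    [[0, 0.1, 0], 0],
    [[0, 0.05, 0], 0],
    [[0, 0.05, 0], 0],
    [[0, 0, 0], 0]
  ]
}}

```text
clock: 4.97
ee_pos: [518.1, 71.8, 235.0]
ee_rot: [0.001, 0.034, 0.999, -0.0]
force: [2.5, -3.8, 0.6]
width: 0.6
finger_force: 1.9
```

Call:
{"op": "apply_moves", "data": {
  "plan": [
    [[0, 0.07, 0], 0],
    [[0, 0.07, 0], 0],
    [[0, 0.05, 0], 0],
    [[0, 0.03, 0], 0],
    [[0, 0, 0], 0]
  ]
}}

```text
clock: 5.38
ee_pos: [518.6, 78.3, 235.0]
ee_rot: [0.001, 0.034, 0.999, -0.0]
force: [1.9, -4.8, -0.7]
width: 0.4
finger_force: 2.3
```

Call:
{"op": "apply_moves", "data": {
  "plan": [
    [[0, 0.03, 0], 0],
    [[0, 0.03, 0], 0],
    [[0, 0.03, 0], 0],
    [[0, 0.03, 0], 0],
    [[0, 0, 0], 0]
  ]
}}

```text
clock: 5.8
ee_pos: [518.8, 79.9, 235.0]
ee_rot: [0.001, 0.034, 0.999, -0.002]
force: [2.3, -28.3, 2.8]
width: 0.3
finger_force: 14.4
```

Call:
{"op": "apply_moves", "data": {
  "plan": [
    [[0, -0.3, 0], 0],
    [[0, -0.3, -0.2], 0],
    [[0, 0, -1], 0],
    [[0, 0, -1], 0],
    [[0, 0, -1], 0]
  ]
}}

```text
clock: 6.22
ee_pos: [516.7, 63.6, 332.1]
ee_rot: [-0.0, 0.034, 0.999, 0.0]
force: [0.2, -0.0, -0.5]
width: 0.3
finger_force: 0.0
```

Run:
```python
from h import *
s,p,r=tcp(); c=camera_info("wrist"); M=np.array(c["world_to_cam"]); C=-M[:3,:3].T@M[:3,3]
print(p,C,M[2,:3],r.inv().apply(C-p),{k:c[k] for k in("fx","fy","cx","cy")})
```

```text
[516.66763286  63.61680879 332.05196222] [436.57014414  68.59532851 312.68909685] [ 0.28356197 -0.01889795 -0.95876769] [80.23237151 -0.51505318 19.43746886] {'fx': 325.19226210127806, 'fy': 325.19226210127806, 'cx': 279.7059362415125, 'cy': 204.25058005270355}
```

Call:
{"op": "apply_moves", "data": {
  "plan": [
    [[-0.2, 1, 0.2], 0],
    [[-0.2, 1, 0.4], 0],
    [[-0.2, 1, 0.4], 0],
    [[-0.2, 1, 0.4], 0],
    [[0, 0, 0.17], 0]
  ]
}}

```text
clock: 6.63
ee_pos: [549.3, 185.6, 282.6]
ee_rot: [-0.0, 0.033, 0.999, 0.001]
force: [0.6, 1.3, -0.0]
width: 0.4
finger_force: 0.0
```

Call:
{"op": "apply_moves", "data": {
  "plan": [
    [[0, 0, 0], 0],
    [[0, 0, 0], 0],
    [[0, 0, 0], 0],
    [[0, 0, 0], 0],
    [[0, 0, 0], 0]
  ]
}}

```text
clock: 7.05
ee_pos: [549.2, 180.8, 284.2]
ee_rot: [0.0, 0.035, 0.999, 0.0]
force: [1.1, 0.2, 0.0]
width: 0.3
finger_force: 0.0
```

```bash
python3 look.py w3 nose_mid fixture pin_head
python3 - <<'E'
import cv2
i=cv2.imread("pics/w3.png")[120:270,180:380]; cv2.imwrite("pics/w3c.png",cv2.resize(i,None,fx=4,fy=4,interpolation=cv2.INTER_CUBIC))
E
```

```text
7.05 [549.2 180.8 284.2] [-0.998  0.069 -0.001] [0.069 0.998 0.   ] 0.2518637236239049 [1.1 0.2 0. ]
nose_mid [([527.2, 180.0, 66.0], 0.71)]
fixture [([518.7, 131.1, -1.4], 0.55), ([601.4, -33.7, -0.1], 0.49)]
pin_head [([519.2, 91.6, 61.7], 0.67)]
```

View pics/w3c.png

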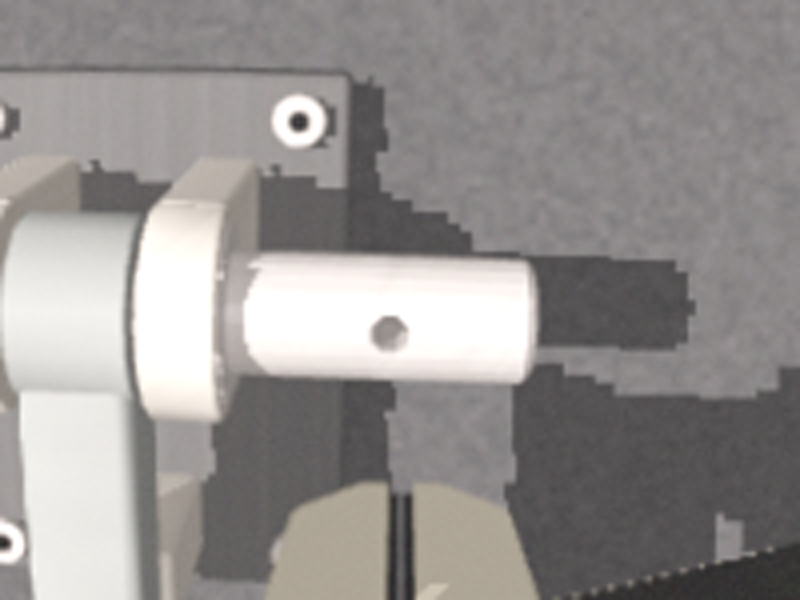

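The crop shows the pin home and the hole clearly, at crop (389,334), which is image (277,203). I'll take its position, then go to the stand and turn half round, so that the cotter's leg ends up on the camera side.

```bash
cat >> h.py <<'E'
def ray(uv,z,name="wrist"):
    c=camera_info(name); M=np.array(c["world_to_cam"]); C=-M[:3,:3].T@M[:3,3]
    d=(np.array(uv)-[c["cx"],c["cy"]])/c["fx"]
    if name=="wrist":
        th=np.hypot(*d); v=np.array([*(d/th*np.sin(th)),np.cos(th)])
    else: v=np.array([*d,1.])
    v=M[:3,:3].T@v; return C+v*(z-C[2])/v[2]
E
python3 - <<'E'
from h import *
f=lambda x,y:(180+(x+.5)/4-.5,120+(y+.5)/4-.5)
print("hole",ray(f(389,334),70).round(1))
for n,u,z in [("noseTopL",(255,253),60),("noseTopR",(525,260),60),("noseBotL",(255,379),60),("noseBotR",(520,384),60),("bolt",(299,122),14),("bolt2",(3,542),14),("cornr",(350,70),12)]: print(n,ray(f(*u),z).round(1))
E
```

```text
hole [526.  180.6  70. ]
noseTopL [513.8 159.6  60. ]
noseTopR [518.  203.1  60. ]
noseBotL [535.2 157.5  60. ]
noseBotR [539.  201.4  60. ]
bolt [498.6 164.6  14. ]
bolt2 [584.   90.9  14. ]
cornr [489.4 175.1  12. ]
```

Call:
{"op": "apply_moves", "data": {
  "plan": [
    [[0.1, -0.9, -0.3], 0],
    [[0.1, -0.95, -0.3], 0],
    [[0.1, -0.95, -0.3], 0],
    [[0.1, -0.95, -0.3], 0],
    [[0.1, -0.95, -0.3], 0]
  ],
  "hand": 0.5
}}

```text
clock: 7.67
ee_pos: [524.0, 40.5, 329.0]
ee_rot: [0.0, 0.034, 0.999, -0.0]
force: [-0.5, -0.2, 0.4]
width: 29.2
finger_force: 0.0
```

Call:
{"op": "apply_moves", "data": {
  "plan": [
    [[0.1, -0.95, 0], 0],
    [[0.1, -0.95, 0], 0],
    [[0.1, -0.95, 0], 0],
    [[0.1, -0.95, 0], 0],
    [[0.1, -0.9, 0], 0]
  ]
}}

```text
clock: 8.08
ee_pos: [499.4, -99.3, 328.7]
ee_rot: [0.0, 0.034, 0.999, -0.0]
force: [0.5, 0.2, -0.2]
width: 46.2
finger_force: 0.0
```

Call:
{"op": "apply_moves", "data": {
  "plan": [
    [[0, 0, 0], 1],
    [[0, 0, 0], 1],
    [[0, 0, 0], 1],
    [[0, 0, 0], 1],
    [[0, 0, 0], 1]
  ]
}}

```text
clock: 8.5
ee_pos: [499.8, -98.0, 328.6]
ee_rot: [0.0, 0.252, 0.968, -0.0]
force: [-0.1, 0.7, 0.2]
width: 46.9
finger_force: 0.0
```

Call:
{"op": "apply_moves", "data": {
  "plan": [
    [[0, 0, 0], 1],
    [[0, 0, 0], 1],
    [[0, 0, 0], 1],
    [[0, 0, 0], 1],
    [[0, 0, 0], 1]
  ]
}}

```text
clock: 8.92
ee_pos: [499.8, -97.9, 328.6]
ee_rot: [0.0, 0.455, 0.89, 0.0]
force: [0.6, -0.6, -0.4]
width: 46.5
finger_force: 0.0
```

Call:
{"op": "apply_moves", "data": {
  "plan": [
    [[0, 0, 0], 1],
    [[0, 0, 0], 1],
    [[0, 0, 0], 1],
    [[0, 0, 0], 1],
    [[0, 0, 0], 1]
  ]
}}

```text
clock: 9.33
ee_pos: [499.8, -97.9, 328.7]
ee_rot: [0.0, 0.637, 0.771, 0.0]
force: [-0.5, -0.3, -0.7]
width: 46.7
finger_force: 0.0
```

Call:
{"op": "apply_moves", "data": {
  "plan": [
    [[0, 0, 0], 1],
    [[0, 0, 0], 1],
    [[0, 0, 0], 1],
    [[0, 0, 0], 1],
    [[0, 0, 0], 1]
  ]
}}

```text
clock: 9.75
ee_pos: [499.8, -97.9, 328.6]
ee_rot: [0.0, 0.789, 0.614, 0.0]
force: [0.0, -0.0, 0.6]
width: 46.3
finger_force: 0.0
```

Call:
{"op": "apply_moves", "data": {
  "plan": [
    [[0, 0, 0], 1],
    [[0, 0, 0], 1],
    [[0, 0, 0], 1],
    [[0, 0, 0], 1],
    [[0, 0, 0], 1]
  ]
}}

```text
clock: 10.17
ee_pos: [499.8, -97.9, 328.6]
ee_rot: [0.0, 0.903, 0.429, 0.0]
force: [-0.3, -0.2, -0.2]
width: 46.3
finger_force: 0.0
```

Call:
{"op": "apply_moves", "data": {
  "plan": [
    [[0, 0, 0], 1],
    [[0, 0, 0], 1],
    [[0, 0, 0], 1],
    [[0, 0, 0], 1],
    [[0, 0, 0], 1]
  ]
}}

```text
clock: 10.58
ee_pos: [499.8, -97.9, 328.6]
ee_rot: [0.0, 0.975, 0.223, 0.0]
force: [-0.8, 0.2, 0.0]
width: 46.8
finger_force: 0.0
```

```bash
python3 look.py w4 cotter stand bulge
python3 - <<'E'
import cv2
i=cv2.imread("pics/w4.png")[90:290,160:400]; cv2.imwrite("pics/w4c.png",cv2.resize(i,None,fx=3,fy=3,interpolation=cv2.INTER_CUBIC))
E
```

```text
10.5833 [499.8 -97.9 328.6] [0.9   0.436 0.   ] [ 0.436 -0.9    0.   ] 46.782098079640825 [-0.8  0.2  0. ]
cotter [([516.9, -97.6, 81.0], 0.64)]
stand [([532.3, -94.3, 1.9], 0.59)]
bulge [([532.1, -93.9, 31.8], 0.87)]
```

View pics/w4c.png

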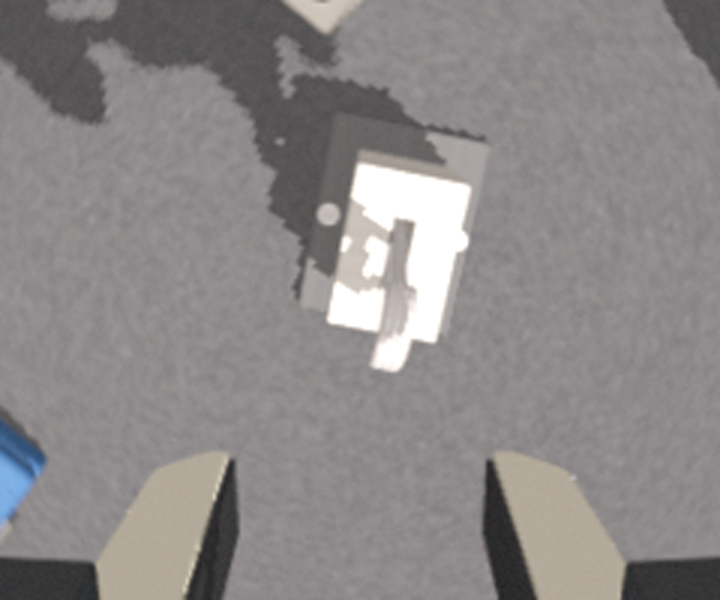

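The crop shows the stand block top with corners at (358,152), (470,182), (438,343) and (328,322), and the cotter's coil near (390,355). I'll compute its pose.

Run:
```python
from h import *
f=lambda x,y:(160+(x+.5)/3-.5,90+(y+.5)/3-.5)
P=np.array([ray(f(*u),50) for u in [(358,154),(470,184),(438,343),(328,322)]])
print(P.round(1).tolist(),P.mean(0).round(1))
for a,b in [(3,0),(2,1)]:
    d=P[b]-P[a]; print("xaxis?",np.degrees(np.arctan2(d[1],d[0])).round(1),np.linalg.norm(d))
for a,b in [(0,1),(3,2)]:
    d=P[b]-P[a]; print("yaxis?",np.degrees(np.arctan2(d[1],d[0])).round(1),np.linalg.norm(d))
print("coil end",ray(f(390,370),83).round(1),ray(f(405,292),94).round(1), "slot end",ray(f(403,222),50).round(1))
```

```text
[[548.1, -73.5, 50.0], [554.3, -103.9, 50.0], [511.1, -116.6, 50.0], [503.0, -86.6, 50.0]] [529.1 -95.1  50. ]
xaxis? 16.1 46.96620826658453
xaxis? 16.3 45.05518386376611
yaxis? -78.5 30.989081282797788
yaxis? -74.9 31.058794897155167
coil end [ 507.3 -102.4   83. ] [528.5 -95.2  94. ] slot end [537.  -92.5  50. ]
```

Run:
```python
from h import *
f=lambda x,y:(160+(x+.5)/3-.5,90+(y+.5)/3-.5)
for u in [(397,323),(390,370),(402,275),(403,222)]: print(u,[ray(f(*u),z).round(1).tolist() for z in (50,83,90)])
r=cut_out("cotter","wrist")
for x in r[:2]:
    m=x["region"]; v,u=np.nonzero(m); print(x["confidence"],u.min(),u.max(),v.min(),v.max(),len(u)); 
    for row in range(v.min(),v.max()+1,4):
        c=u[v==row]; print(row,c.min(),c.max(), end="; ")
i=cv2.imread("pics/w4.png")[145:225,255:325]
cv2.imwrite("pics/w4d.png",cv2.resize(np.clip(i*0.8,0,255).astype(np.uint8),None,fx=7,fy=7,interpolation=cv2.INTER_NEAREST))
```

```text
(397, 323) [[511.1, -103.7, 50.0], [518.7, -98.6, 83.0], [520.3, -97.5, 90.0]]
(390, 370) [[498.1, -108.2, 50.0], [507.3, -102.4, 83.0], [509.3, -101.2, 90.0]]
(402, 275) [[523.8, -98.9, 50.0], [529.7, -94.3, 83.0], [531.0, -93.4, 90.0]]
(403, 222) [[537.0, -92.5, 50.0], [541.2, -88.8, 83.0], [542.1, -88.0, 90.0]]
0.85 282 298 162 213 503
162 291 293; 166 290 295; 170 289 294; 174 288 294; 178 287 295; 182 287 296; 186 287 298; 190 287 298; 194 286 298; 198 286 297; 202 285 296; 206 284 295; 210 283 293;
```

View pics/w4d.png

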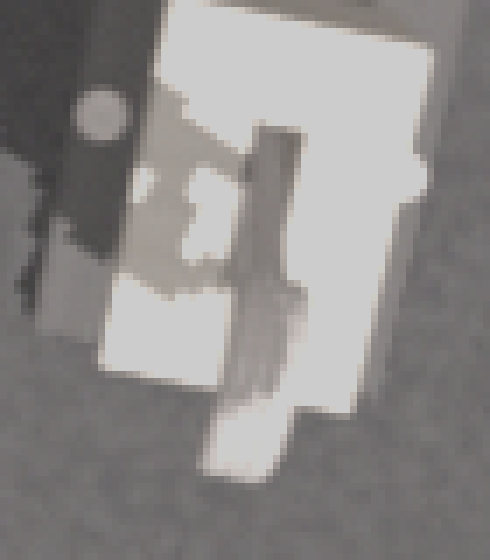

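The crop shows the coil with its middle at image (291,200). That puts it about 10 mm on the bow side of the block centre, so the cotter leans about 6-7° in its slot. I'll line up over the coil and check the centring from lower down.

Call:
{"op": "apply_moves", "data": {
  "plan": [
    [[0, 0, 0.2], 0.75],
    [[0, 0, 0.3], 0.75],
    [[0, 0, 0.5], 0.75],
    [[0.3, 0.08, 0.5], 0],
    [[0.3, 0.08, 0.3], 0]
  ]
}}

```text
clock: 11.25
ee_pos: [518.3, -97.8, 273.3]
ee_rot: [-0.0, 0.992, 0.13, -0.001]
force: [-0.2, 1.1, 0.3]
width: 46.5
finger_force: 0.0
```

Call:
{"op": "apply_moves", "data": {
  "plan": [
    [[0, 0, 0.3], 0],
    [[0, 0, 0.2], 0],
    [[0, 0, 0], 0],
    [[0, 0, 0], 0],
    [[0, 0, 0], 0]
  ]
}}

```text
clock: 11.67
ee_pos: [518.4, -97.9, 260.1]
ee_rot: [0.0, 0.992, 0.129, 0.0]
force: [-0.2, -0.8, -0.1]
width: 46.5
finger_force: 0.0
```

```bash
python3 look.py w5 cotter
python3 - <<'E'
from h import *
s,p,r=tcp()
for dz in (147,157,167): print(dz,proj(p+r.apply([0,0,dz]),"wrist").round(1))
for x in cut_out("cotter","wrist")[:1]:
    m=x["region"]; v,u=np.nonzero(m); print(x["confidence"])
    for row in range(v.min(),v.max()+1,5):
        c=u[v==row]; print(row,c.min(),c.max(), end="; ")
i=cv2.imread("pics/w5.png")[100:300,180:380]
cv2.imwrite("pics/w5c.png",cv2.resize(i,None,fx=3,fy=3,interpolation=cv2.INTER_CUBIC))
E
```

```text
11.6667 [518.4 -97.9 260.1] [0.967 0.256 0.   ] [ 0.256 -0.967  0.   ] 46.538860163011684 [-0.2 -0.8 -0.1]
cotter [([517.1, -98.0, 81.3], 0.86)]
147 [279.1 289.8]
157 [279.2 279. ]
167 [279.2 269.4]
0.89
209 277 280; 214 276 281; 219 276 281; 224 276 282; 229 276 282; 234 276 282; 239 276 282; 244 274 284; 249 273 286; 254 272 286; 259 273 285; 264 272 286; 269 272 286; 274 271 286; 279 273 284;
```

View pics/w5c.png

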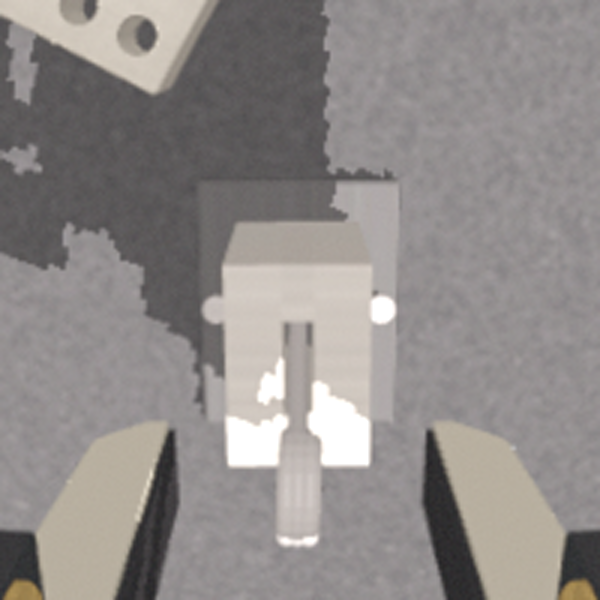

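Run:
```python
from h import *
s,p,r=tcp()
for n,row,z in [("blk far",188,50),("blk near",255,50),("slot/leg end",207,50),("coil far",245,83),("coil far94",246,90),("coil near",281.5,83),("coil mid",263.5,83)]:
    print(n,(r.inv().apply(ray((279.5,row),z)-p)).round(1))
```

```text
blk far [3.210e+01 1.000e-01 2.101e+02]
blk near [-1.230e+01  1.000e-01  2.101e+02]
slot/leg end [2.010e+01 1.000e-01 2.101e+02]
coil far [9.200e+00 1.000e-01 1.771e+02]
coil far94 [ 11.8   0.2 170.1]
coil near [-13.1   0.2 177.1]
coil mid [ -1.7   0.2 177.1]
```

The gripper is centred and square to the coil: coil column 279 matches grasp column 279, and the block edges are parallel. The cotter leans about 7° towards its bow, so after gripping I'll use the slot wall to right it.

Call:
{"op": "apply_moves", "data": {
  "plan": [
    [[-0.03, 0, 0.15], 0],
    [[0, 0, 0.15], 0],
    [[0, 0, 0.04], 0],
    [[0, 0, 0], 0],
    [[0, 0, 0], 0]
  ]
}}

```text
clock: 12.23
ee_pos: [517.6, -98.1, 249.1]
ee_rot: [-0.0, 0.992, 0.129, -0.0]
force: [-0.6, -0.7, 0.1]
width: 46.5
finger_force: 0.0
```

Call:
{"op": "apply_moves", "data": {
  "plan": [
    [[0, 0, 0], 0],
    [[0, 0, 0], 0],
    [[0, 0, 0], 0],
    [[0, 0, 0], 0],
    [[0, 0, 0], 0]
  ],
  "hand": 1
}}

```text
clock: 12.65
ee_pos: [517.7, -98.1, 249.4]
ee_rot: [0.0, 0.992, 0.129, 0.0]
force: [-0.1, 0.6, 0.1]
width: 17.9
finger_force: 0.0
```

Call:
{"op": "apply_moves", "data": {
  "plan": [
    [[0, 0, 0], 0],
    [[0, 0, 0], 0],
    [[0, 0, 0], 0],
    [[0, 0, 0], 0],
    [[0, 0, 0], 0]
  ]
}}

```text
clock: 13.07
ee_pos: [517.7, -98.1, 249.3]
ee_rot: [0.0, 0.992, 0.129, 0.0]
force: [-0.2, -1.1, 0.4]
width: 8.8
finger_force: 30.0
```

Call:
{"op": "apply_moves", "data": {
  "plan": [
    [[0, 0, -0.1], 0],
    [[0.05, 0, 0], 0],
    [[0.05, 0, 0], 0],
    [[0.05, 0, 0], 0],
    [[0, 0, 0], 0]
  ]
}}

```text
clock: 13.48
ee_pos: [521.9, -96.9, 252.1]
ee_rot: [-0.0, 0.992, 0.129, -0.001]
force: [-3.9, -1.1, 0.5]
width: 8.9
finger_force: 30.0
```

Call:
{"op": "apply_moves", "data": {
  "plan": [
    [[0.05, 0, 0], 0],
    [[0.05, 0, 0], 0],
    [[0, 0, 0], 0],
    [[0, 0, 0], 0],
    [[0, 0, 0], 0]
  ]
}}

```text
clock: 13.9
ee_pos: [524.9, -96.2, 252.3]
ee_rot: [-0.0, 0.992, 0.129, 0.0]
force: [-2.8, -0.3, -0.2]
width: 9.0
finger_force: 30.0
```

Call:
{"op": "apply_moves", "data": {
  "plan": [
    [[0.04, 0, 0], 0],
    [[0, 0, 0], 0],
    [[0, 0, 0], 0],
    [[0, 0, 0], 0],
    [[0, 0, 0], 0]
  ]
}}

```text
clock: 14.32
ee_pos: [526.0, -95.9, 252.3]
ee_rot: [-0.0, 0.992, 0.129, -0.0]
force: [-4.2, -0.7, 0.1]
width: 8.8
finger_force: 30.0
```

Call:
{"op": "apply_moves", "data": {
  "plan": [
    [[0.04, 0, 0], 0],
    [[0, 0, 0], 0],
    [[0, 0, 0], 0],
    [[0, 0, 0], 0],
    [[0, 0, 0], 0]
  ]
}}

```text
clock: 14.73
ee_pos: [527.3, -95.6, 252.4]
ee_rot: [0.0, 0.992, 0.129, 0.0]
force: [-4.1, -0.6, 0.9]
width: 8.5
finger_force: 30.0
```

Call:
{"op": "apply_moves", "data": {
  "plan": [
    [[0.04, 0, 0], 0],
    [[0, 0, 0], 0],
    [[0, 0, 0], 0],
    [[0, 0, 0], 0],
    [[0, 0, 0], 0]
  ]
}}

```text
clock: 15.15
ee_pos: [528.4, -95.3, 252.4]
ee_rot: [0.0, 0.992, 0.129, 0.0]
force: [-4.8, -0.9, 1.1]
width: 8.8
finger_force: 30.0
```

```bash
python3 look.py w6 leg_tip cotter bulge
python3 - <<'E'
from h import *
s,p,r=tcp()
for l in ("leg_tip","cotter","bulge"):
    for x in spot_point(l,"wrist")[:1]: print(l,r.inv().apply(np.array(x["centre"])-p).round(1))
for x in cut_out("cotter","wrist")[:1]:
    v,u=np.nonzero(x["region"]); print(v.min(),v.max(),[(row,u[v==row].min(),u[v==row].max()) for row in range(v.min(),v.max()+1,5)])
E
```

```text
15.15 [528.4 -95.3 252.4] [0.967 0.256 0.   ] [ 0.256 -0.967  0.   ] 8.779126690899218 [-4.8 -0.9  1.1]
leg_tip []
cotter [([527.8, -93.5, 83.4], 0.84)]
bulge [([539.2, -94.2, 33.0], 0.65)]
cotter [-1.000e-01 -1.900e+00  1.689e+02]
bulge [ 10.7   1.7 219.3]
229 292 [(229, np.int64(279), np.int64(280)), (234, np.int64(278), np.int64(281)), (239, np.int64(277), np.int64(281)), (244, np.int64(277), np.int64(282)), (249, np.int64(276), np.int64(282)), (254, np.int64(274), np.int64(287)), (259, np.int64(273), np.int64(288)), (264, np.int64(272), np.int64(288)), (269, np.int64(272), np.int64(287)), (274, np.int64(272), np.int64(287)), (279, np.int64(272), np.int64(287)), (284, np.int64(272), np.int64(286)), (289, np.int64(272), np.int64(286))]
```

Call:
{"op": "apply_moves", "data": {
  "plan": [
    [[-0.03, 0, -0.1], 0],
    [[0, 0, -0.5], 0],
    [[0, 0, -0.9], 0],
    [[0, 0, -1], 0],
    [[0, 0, -1], 0]
  ]
}}

```text
clock: 15.97
ee_pos: [527.7, -95.4, 358.9]
ee_rot: [0.0, 0.992, 0.129, 0.001]
force: [0.7, -1.2, 0.2]
width: 9.0
finger_force: 30.0
```

Call:
{"op": "apply_moves", "data": {
  "plan": [
    [[0, 0, -0.5], 0],
    [[0, 0, 0], 0],
    [[0, 0, 0], 0],
    [[0, 0, 0], 0],
    [[0, 0, 0], 0]
  ]
}}

```text
clock: 16.38
ee_pos: [527.4, -95.4, 371.0]
ee_rot: [-0.0, 0.992, 0.129, -0.001]
force: [-0.0, -0.5, -0.7]
width: 8.7
finger_force: 30.0
```

```bash
python3 look.py w7
python3 - <<'E'
from h import *
s,p,r=tcp()
for l in ("leg_tip","cotter","bulge"):
    for x in spot_point(l,"wrist")[:1]: print(l,r.inv().apply(np.array(x["centre"])-p).round(1),x["confidence"])
for x in cut_out("cotter","wrist")[:1]:
    v,u=np.nonzero(x["region"]); print(v.min(),v.max(),[(row,int(u[v==row].min()),int(u[v==row].max())) for row in range(v.min(),v.max()+1,5)])
i=cv2.imread("pics/w7.png")[180:300,210:350]
cv2.imwrite("pics/w7c.png",cv2.resize(i,None,fx=5,fy=5,interpolation=cv2.INTER_CUBIC))
for t in (0,.05,.1): print(t,proj(p+r.apply([9+78*np.sin(t),0,167.3+78]),"wrist").round(1))
E
```

```text
16.3833 [527.4 -95.4 371. ] [ 0.967  0.256 -0.002] [ 0.256 -0.967 -0.001] 8.662579909289647 [-0.  -0.5 -0.7]
leg_tip [  72.5 -263.8  305. ] 0.73
cotter [  0.3   1.8 168.4] 0.65
bulge [  9.5   2.6 217.9] 0.92
206 293 [(206, 278, 280), (211, 277, 282), (216, 277, 282), (221, 277, 282), (226, 277, 282), (231, 277, 282), (236, 277, 282), (241, 276, 283), (246, 276, 283), (251, 274, 284), (256, 273, 288), (261, 273, 288), (266, 272, 289), (271, 271, 288), (276, 272, 288), (281, 272, 287), (286, 271, 287), (291, 272, 286)]
0 [279.  207.6]
0.05 [279.  202.5]
0.1 [279.  197.3]
```

View pics/w7c.png

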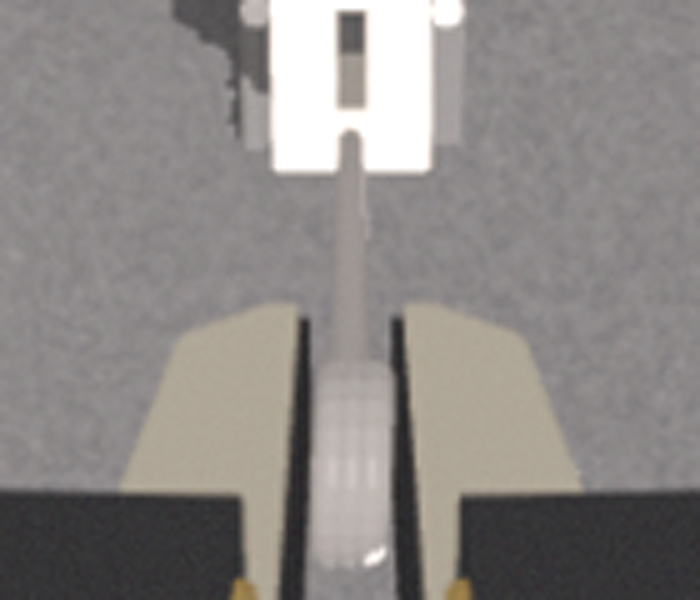

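The crop shows the cotter upright in the pads. The leg tip is at image (280,206), and I predicted (279,205.5) for no lean. The leg is on the camera side, so I'll turn back and carry it over the hole.

Call:
{"op": "apply_moves", "data": {
  "plan": [
    [[0, 0, 0], -1],
    [[0, 0, 0], -1],
    [[0, 0, 0], -1],
    [[0, 0, 0], -1],
    [[0, 0, 0], -1]
  ]
}}

```text
clock: 17.05
ee_pos: [527.5, -95.5, 372.1]
ee_rot: [-0.0, 0.939, 0.343, -0.0]
force: [0.1, 0.2, -0.0]
width: 8.9
finger_force: 30.0
```

Call:
{"op": "apply_moves", "data": {
  "plan": [
    [[0, 0, 0], -1],
    [[0, 0, 0], -1],
    [[0, 0, 0], -1],
    [[0, 0, 0], -1],
    [[0, 0, 0], -1]
  ]
}}

```text
clock: 17.47
ee_pos: [527.5, -95.5, 372.1]
ee_rot: [-0.0, 0.843, 0.538, -0.0]
force: [1.3, 0.2, -0.5]
width: 8.6
finger_force: 30.0
```

Call:
{"op": "apply_moves", "data": {
  "plan": [
    [[0, 0, 0], -1],
    [[0, 0, 0], -1],
    [[0, 0, 0], -1],
    [[0, 0, 0], -1],
    [[0, 0, 0], -1]
  ]
}}

```text
clock: 17.88
ee_pos: [527.5, -95.5, 372.1]
ee_rot: [-0.0, 0.707, 0.708, -0.0]
force: [-0.2, 0.0, -0.5]
width: 8.8
finger_force: 30.0
```

Call:
{"op": "apply_moves", "data": {
  "plan": [
    [[0, 0, 0], -1],
    [[0, 0, 0], -1],
    [[0, 0, 0], -1],
    [[0, 0, 0], -1],
    [[0, 0, 0], -1]
  ]
}}

```text
clock: 18.3
ee_pos: [527.5, -95.5, 372.1]
ee_rot: [-0.0, 0.537, 0.844, -0.0]
force: [-0.2, -0.2, -0.8]
width: 8.7
finger_force: 30.0
```

Call:
{"op": "apply_moves", "data": {
  "plan": [
    [[0, 0, 0], -1],
    [[0, 0, 0], -1],
    [[0, 0, 0], -1],
    [[0, 0, 0], -1],
    [[0, 0, 0], -1]
  ]
}}

```text
clock: 18.72
ee_pos: [527.5, -95.5, 372.1]
ee_rot: [-0.0, 0.341, 0.94, -0.0]
force: [0.0, 0.1, -1.2]
width: 8.5
finger_force: 30.0
```

Call:
{"op": "apply_moves", "data": {
  "plan": [
    [[0, 0, 0], -1],
    [[0, 0, 0], -1],
    [[0, 0, 0], -1],
    [[0, 0, 0], -1],
    [[0, 0, 0], -1]
  ]
}}

```text
clock: 19.13
ee_pos: [527.5, -95.5, 372.1]
ee_rot: [-0.0, 0.13, 0.992, 0.0]
force: [-0.7, -0.0, -0.4]
width: 9.0
finger_force: 30.0
```

Call:
{"op": "apply_moves", "data": {
  "plan": [
    [[0, 0, 0], -1],
    [[0, 0, 0], -1],
    [[0, 0, 0], 0],
    [[0, 0.5, 0], 0],
    [[0, 0.8, 0], 0]
  ]
}}

```text
clock: 19.55
ee_pos: [531.0, -57.4, 372.2]
ee_rot: [-0.0, 0.048, 0.999, -0.0]
force: [-0.4, 0.1, -0.4]
width: 8.8
finger_force: 30.0
```

Call:
{"op": "apply_moves", "data": {
  "plan": [
    [[0.12, 0.9, 0], 0],
    [[0.12, 0.9, 0], 0],
    [[0.12, 0.9, 0], 0],
    [[0.12, 0.9, 0], 0],
    [[0.11, 0.9, 0], 0]
  ]
}}

```text
clock: 19.97
ee_pos: [525.3, 80.7, 372.3]
ee_rot: [-0.0, 0.047, 0.999, -0.0]
force: [-0.8, -0.7, -1.0]
width: 8.9
finger_force: 30.0
```

Call:
{"op": "apply_moves", "data": {
  "plan": [
    [[0, 0.9, 0], 0],
    [[0, 0.9, 0], 0],
    [[0, 0.9, 0.3], 0],
    [[0, 0.65, 0.4], 0],
    [[0, 0, 0.4], 0]
  ]
}}

```text
clock: 20.38
ee_pos: [534.7, 182.4, 338.9]
ee_rot: [0.0, 0.046, 0.999, 0.0]
force: [0.8, -0.5, -2.2]
width: 8.6
finger_force: 30.0
```

Run:
```python
from h import *
s,p,r=tcp(); print(s["clock"],p,r.as_matrix()[:,0].round(3),s["force"],s["width"],s["qd"])
print("to go",rows([534.7,179.4,327]).round(2))
```

```text
20.3833 [534.65192741 182.44478256 338.93869578] [-0.996  0.091 -0.001] [ 0.7875143  -0.49289685 -2.2009784 ] 8.554197574071619 [-0.05140125  0.17154864  0.15700409 -0.01226582 -0.30974021 -0.05252116]
to go [-0.01 -0.1   0.4 ]
```

Call:
{"op": "apply_moves", "data": {
  "plan": [
    [[0, 0, 0.3], 0],
    [[0, 0, 0.1], 0],
    [[0, 0, 0], 0],
    [[0, 0, 0], 0],
    [[0, 0, 0], 0]
  ]
}}

```text
clock: 20.8
ee_pos: [534.9, 179.0, 328.0]
ee_rot: [0.0, 0.046, 0.999, 0.0]
force: [0.1, 0.2, -0.5]
width: 8.7
finger_force: 30.0
```

```bash
python3 look.py w8 nose_mid
python3 - <<'E'
from h import *
s,p,r=tcp()
print("to go",rows([534.7,179.4,327]).round(2)," hole(526,180.6,70) ->",proj([526,180.6,70],"wrist").round(1)," tip->",proj(p+r.apply([8.5,.4,245.5]),"wrist").round(1))
i=cv2.imread("pics/w8.png")[160:260,220:340]
cv2.imwrite("pics/w8c.png",cv2.resize(i,None,fx=6,fy=6,interpolation=cv2.INTER_CUBIC))
E
```

```text
20.8 [534.9 179.  328. ] [-0.996  0.091 -0.001] [0.091 0.996 0.   ] 8.732754617191762 [ 0.1  0.2 -0.5]
nose_mid [([526.0, 179.5, 67.6], 0.66)]
to go [0.01 0.01 0.03]  hole(526,180.6,70) -> [281.  204.3]  tip-> [280.9 210.1]
```

View pics/w8c.png

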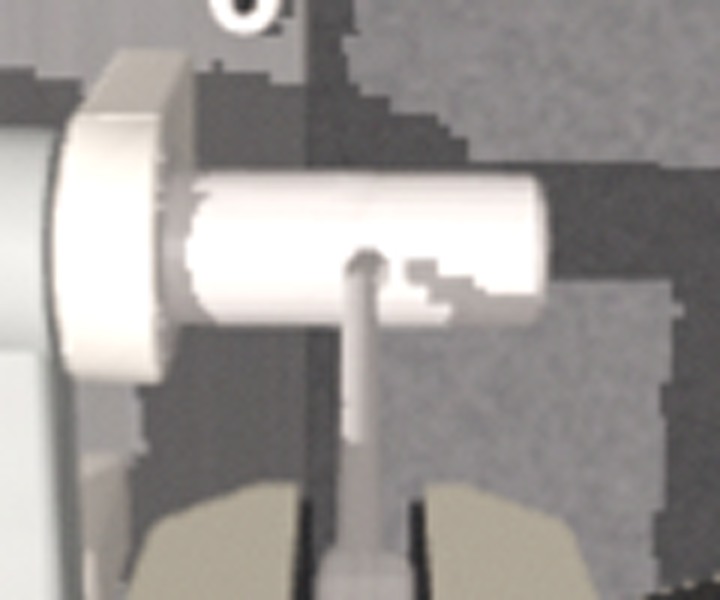

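The crop shows the leg tip at (361,277) and the hole centred at about (367,269). The tip is therefore about 0.7 mm short in y and 1 mm too far toward the camera in x. I'll correct that and go down by feel.

Call:
{"op": "apply_moves", "data": {
  "plan": [
    [[-0.035, 0.024, 0.1], 0],
    [[0, 0, 0.1], 0],
    [[0, 0, 0.1], 0],
    [[0, 0, 0.03], 0],
    [[0, 0, 0], 0]
  ]
}}

```text
clock: 21.32
ee_pos: [535.7, 180.1, 317.0]
ee_rot: [-0.0, 0.045, 0.999, -0.0]
force: [-0.2, 0.7, -0.3]
width: 8.7
finger_force: 30.0
```

```bash
cat > rel.py <<'E'
from h import *
i=camera("wrist").astype(int); g=i.mean(2).round().astype(int)
s,p,r=tcp(); print(p.round(1),np.round(s["force"],1))
for v in range(190,226): print(v,*g[v,264:300])
E
python3 rel.py
```

```text
[535.7 180.1 317.2] [-0.3 -1.  -0.6]
190 98 96 96 98 97 89 79 81 84 81 82 84 79 81 83 85 86 83 83 84 85 84 88 84 83 87 82 82 84 84 81 79 84 84 83 86
191 129 128 129 130 125 120 112 114 112 113 115 116 115 114 115 115 114 115 111 113 113 114 115 113 107 101 103 102 103 99 103 102 102 104 108 106
192 185 185 186 185 179 176 174 175 173 174 177 179 181 178 177 174 172 170 171 170 173 172 172 172 164 163 162 162 162 162 162 162 161 161 161 155
193 212 212 212 211 211 211 210 211 211 211 213 215 214 212 212 205 203 201 202 205 205 205 206 205 205 205 206 205 206 205 206 206 205 205 205 200
194 224 224 224 223 223 223 222 223 224 224 225 226 223 220 220 216 214 215 217 219 219 219 218 218 218 219 219 218 218 219 219 216 216 216 216 215
195 240 239 238 239 238 238 239 238 238 238 238 239 238 237 235 231 231 233 235 236 236 236 236 236 236 236 235 236 236 236 235 232 232 232 231 231
196 244 244 244 244 244 244 244 244 244 244 244 243 242 240 236 234 234 237 238 239 238 239 237 238 238 237 238 238 238 238 239 239 238 237 237 237
197 250 249 249 250 250 250 249 250 250 250 249 250 249 247 244 
[... 3443 characters left out ...]
 142 141 138 139 139
221 98 94 97 96 94 91 83 83 85 84 83 80 113 204 209 195 176 155 146 135 133 135 136 134 134 136 142 139 136 137 140 142 139 137 136 135
222 96 95 96 97 94 94 82 83 82 84 83 80 116 203 208 195 174 155 146 138 136 135 134 132 130 132 134 134 133 134 141 137 136 134 134 133
223 98 96 96 96 96 91 80 82 81 84 85 81 121 206 209 194 173 156 146 139 135 134 130 129 130 131 133 133 132 136 138 140 136 136 136 141
224 97 97 95 96 92 93 83 81 79 83 82 78 113 205 208 193 176 154 147 140 139 139 137 133 135 132 133 134 133 137 137 140 139 138 143 142
225 96 95 97 96 95 92 84 79 83 84 82 80 117 206 208 193 172 156 146 141 141 142 141 140 136 133 134 138 137 135 140 141 138 143 145 144
```

Columns agree now: the leg and the hole are both centred at 279.6. The tip edge is at row 205.3 and should be at about 207, so it needs about 1.1 mm more along tool -x.

Call:
{"op": "apply_moves", "data": {
  "plan": [
    [[-0.037, 0, 0], 0],
    [[0, 0, 0], 0],
    [[0, 0, 0], 0],
    [[0, 0, 0], 0],
    [[0, 0, 0], 0]
  ]
}}

```text
clock: 21.78
ee_pos: [536.9, 180.0, 317.5]
ee_rot: [0.0, 0.045, 0.999, 0.0]
force: [-0.4, -0.4, -0.0]
width: 8.9
finger_force: 30.0
```

```bash
sed -i 's/range(190,226)/range(201,215)/; s/264:300/273:287/' rel.py; python3 rel.py
```

```text
[536.9 180.  317.5] [ 0.9  0.6 -0.5]
201 255 255 255 255 255 255 255 255 255 255 255 255 255 255
202 255 255 255 255 255 255 255 255 255 255 255 255 255 255
203 255 255 255 255 247 203 183 185 217 255 255 255 255 255
204 255 255 255 240 185 152 151 147 157 217 255 255 255 255
205 255 255 246 186 154 166 177 162 147 175 222 255 255 255
206 255 255 225 165 171 201 197 176 158 189 218 255 255 255
207 255 255 222 166 189 207 198 178 156 170 189 245 253 252
208 255 255 230 186 192 206 197 178 154 153 163 189 192 192
209 251 252 247 226 211 207 197 177 153 159 202 213 213 212
210 250 250 250 249 231 213 198 178 155 183 248 254 254 253
211 247 246 247 247 228 212 196 177 156 182 245 253 253 251
212 237 236 237 236 221 209 196 177 155 177 234 244 244 243
213 233 232 232 234 219 209 197 176 152 171 228 238 238 239
214 220 219 220 224 217 210 196 177 153 155 216 228 226 221
```

The hole is now fully visible around the tip: centre (279.3,206.4), with the leg concentric to about 0.3 mm. I'm descending carefully.

Call:
{"op": "apply_moves", "data": {
  "plan": [
    [[0, -0.006, 0.03], 0],
    [[0, 0, 0.03], 0],
    [[0, 0, 0.03], 0],
    [[0, 0, 0], 0],
    [[0, 0, 0], 0]
  ]
}}

```text
clock: 22.25
ee_pos: [536.8, 179.8, 314.6]
ee_rot: [-0.0, 0.045, 0.999, -0.0]
force: [0.7, 0.9, -0.8]
width: 9.0
finger_force: 30.0
```

Call:
{"op": "apply_moves", "data": {
  "plan": [
    [[0, 0, 0.02], 0],
    [[0, 0, 0.02], 0],
    [[0, 0, 0], 0],
    [[0, 0, 0], 0],
    [[0, 0, 0], 0]
  ]
}}

```text
clock: 22.67
ee_pos: [536.8, 179.8, 313.5]
ee_rot: [0.0, 0.045, 0.999, -0.0]
force: [0.3, 0.5, -0.6]
width: 8.8
finger_force: 30.0
```

Call:
{"op": "apply_moves", "data": {
  "plan": [
    [[0, 0, 0.02], 0],
    [[0, 0, 0.02], 0],
    [[0, 0, 0], 0],
    [[0, 0, 0], 0],
    [[0, 0, 0], 0]
  ]
}}

```text
clock: 23.08
ee_pos: [536.9, 179.8, 312.3]
ee_rot: [-0.0, 0.045, 0.999, -0.0]
force: [-0.6, -0.8, 0.1]
width: 8.8
finger_force: 30.0
```

Call:
{"op": "apply_moves", "data": {
  "plan": [
    [[0, 0, 0.02], 0],
    [[0, 0, 0.02], 0],
    [[0, 0, 0], 0],
    [[0, 0, 0], 0],
    [[0, 0, 0], 0]
  ]
}}

```text
clock: 23.5
ee_pos: [536.9, 179.8, 311.1]
ee_rot: [-0.0, 0.045, 0.999, -0.0]
force: [-0.7, -0.6, -0.1]
width: 8.6
finger_force: 30.0
```

Call:
{"op": "apply_moves", "data": {
  "plan": [
    [[0, 0, 0.02], 0],
    [[0, 0, 0.02], 0],
    [[0, 0, 0.02], 0],
    [[0, 0, 0], 0],
    [[0, 0, 0], 0]
  ]
}}

```text
clock: 23.92
ee_pos: [536.8, 179.8, 309.3]
ee_rot: [-0.0, 0.045, 0.999, -0.0]
force: [0.0, 0.2, -1.5]
width: 8.5
finger_force: 30.0
```

Call:
{"op": "apply_moves", "data": {
  "plan": [
    [[0, 0, 0.02], 0],
    [[0, 0, 0.02], 0],
    [[0, 0, 0.02], 0],
    [[0, 0, 0], 0],
    [[0, 0, 0], 0]
  ]
}}

```text
clock: 24.33
ee_pos: [536.8, 179.8, 307.5]
ee_rot: [-0.0, 0.045, 0.999, -0.0]
force: [-0.2, -0.2, -1.0]
width: 8.9
finger_force: 30.0
```

```bash
python3 rel.py
```

```text
[536.8 179.8 307.5] [-0.7 -0.1 -0.5]
201 251 251 251 251 249 249 250 251 252 252 252 251 251 251
202 255 255 255 254 253 253 254 254 255 255 255 255 255 255
203 255 255 255 255 255 255 255 255 255 255 255 255 255 255
204 255 255 255 255 255 255 255 255 255 255 255 255 255 255
205 255 255 255 255 255 255 255 255 255 255 255 255 255 255
206 255 255 255 255 255 255 255 255 255 255 255 255 255 255
207 255 255 255 255 255 238 222 210 208 255 255 255 255 255
208 255 255 255 252 221 206 197 177 157 197 250 255 255 255
209 255 255 255 207 194 204 196 176 151 149 181 254 255 255
210 255 255 241 182 189 204 196 176 155 153 162 243 255 255
211 255 255 239 179 193 208 197 178 156 151 157 225 251 253
212 255 255 241 188 203 208 197 176 155 144 146 177 193 191
213 253 253 247 217 212 210 196 176 155 145 157 176 180 178
214 250 250 250 246 224 210 195 178 153 146 171 180 179 179
```

Call:
{"op": "apply_moves", "data": {
  "plan": [
    [[-0.012, 0, 0.04], 0],
    [[0, 0, 0.04], 0],
    [[0, 0, 0.04], 0],
    [[0, 0, 0], 0],
    [[0, 0, 0], 0]
  ]
}}

```text
clock: 24.8
ee_pos: [537.2, 179.8, 303.8]
ee_rot: [-0.0, 0.045, 0.999, -0.0]
force: [-0.6, -0.3, -0.3]
width: 8.9
finger_force: 30.0
```

Call:
{"op": "apply_moves", "data": {
  "plan": [
    [[0, 0, 0.04], 0],
    [[0, 0, 0.04], 0],
    [[0, 0, 0.04], 0],
    [[0, 0, 0], 0],
    [[0, 0, 0], 0]
  ]
}}

```text
clock: 25.22
ee_pos: [537.2, 179.8, 300.2]
ee_rot: [-0.0, 0.045, 0.999, -0.0]
force: [-0.4, 0.0, -1.6]
width: 8.9
finger_force: 30.0
```

Call:
{"op": "apply_moves", "data": {
  "plan": [
    [[0, 0, 0.03], 0],
    [[0, 0, 0.03], 0],
    [[0, 0, 0.03], 0],
    [[0, 0, 0], 0],
    [[0, 0, 0], 0]
  ]
}}

```text
clock: 25.63
ee_pos: [537.2, 179.8, 297.6]
ee_rot: [-0.0, 0.045, 0.999, -0.0]
force: [-0.2, 0.0, -0.7]
width: 8.7
finger_force: 30.0
```

Call:
{"op": "apply_moves", "data": {
  "plan": [
    [[0, 0, 0.03], 0],
    [[0, 0, 0.03], 0],
    [[0, 0, 0], 0],
    [[0, 0, 0], 0],
    [[0, 0, 0], 0]
  ]
}}

```text
clock: 26.05
ee_pos: [537.2, 179.8, 295.8]
ee_rot: [0.0, 0.045, 0.999, 0.0]
force: [-0.3, -0.3, -1.3]
width: 8.9
finger_force: 30.0
```

Call:
{"op": "apply_moves", "data": {
  "plan": [
    [[0, 0, 0.03], 0],
    [[0, 0, 0.03], 0],
    [[0, 0, 0], 0],
    [[0, 0, 0], 0],
    [[0, 0, 0], 0]
  ]
}}

```text
clock: 26.47
ee_pos: [537.2, 179.8, 294.0]
ee_rot: [-0.0, 0.045, 0.999, -0.0]
force: [0.8, 1.1, -0.4]
width: 8.8
finger_force: 30.0
```

Call:
{"op": "apply_moves", "data": {
  "plan": [
    [[0, 0, 0.03], 0],
    [[0, 0, 0.03], 0],
    [[0, 0, 0], 0],
    [[0, 0, 0], 0],
    [[0, 0, 0], 0]
  ]
}}

```text
clock: 26.88
ee_pos: [537.2, 179.8, 292.2]
ee_rot: [-0.0, 0.045, 0.999, -0.0]
force: [0.1, 0.1, -1.0]
width: 8.8
finger_force: 30.0
```

Call:
{"op": "apply_moves", "data": {
  "plan": [
    [[0, 0, 0.03], 0],
    [[0, 0, 0.03], 0],
    [[0, 0, 0], 0],
    [[0, 0, 0], 0],
    [[0, 0, 0], 0]
  ]
}}

```text
clock: 27.3
ee_pos: [537.3, 179.8, 290.5]
ee_rot: [0.0, 0.045, 0.999, 0.0]
force: [1.2, -1.1, -1.1]
width: 8.8
finger_force: 30.0
```

Call:
{"op": "apply_moves", "data": {
  "plan": [
    [[0, 0, 0.03], 0],
    [[0, 0, 0.02], 0],
    [[0, 0, 0], 0],
    [[0, 0, 0], 0],
    [[0, 0, 0], 0]
  ]
}}

```text
clock: 27.72
ee_pos: [537.3, 179.8, 289.0]
ee_rot: [0.0, 0.045, 0.999, 0.0]
force: [1.7, -0.2, 0.6]
width: 8.8
finger_force: 30.0
```

Call:
{"op": "apply_moves", "data": {
  "plan": [
    [[0, 0, 0.02], 0],
    [[0, 0, 0.02], 0],
    [[0, 0, 0.02], 0],
    [[0, 0, 0], 0],
    [[0, 0, 0], 0]
  ]
}}

```text
clock: 28.13
ee_pos: [537.3, 179.8, 287.0]
ee_rot: [0.0, 0.045, 0.999, 0.0]
force: [3.8, 0.3, -1.0]
width: 9.1
finger_force: 30.0
```

Call:
{"op": "apply_moves", "data": {
  "plan": [
    [[0, 0, 0.02], 0],
    [[0, 0, 0.02], 0],
    [[0, 0, 0], 0],
    [[0, 0, 0], 0],
    [[0, 0, 0], 0]
  ]
}}

```text
clock: 28.55
ee_pos: [537.3, 179.8, 285.9]
ee_rot: [0.0, 0.045, 0.999, -0.0]
force: [4.1, -0.6, -1.0]
width: 8.9
finger_force: 30.0
```

Call:
{"op": "apply_moves", "data": {
  "plan": [
    [[-0.01, 0, 0.02], 0],
    [[0, 0, 0.02], 0],
    [[0, 0, 0], 0],
    [[0, 0, 0], 0],
    [[0, 0, 0], 0]
  ]
}}

```text
clock: 28.97
ee_pos: [537.5, 179.8, 284.6]
ee_rot: [-0.0, 0.045, 0.999, -0.0]
force: [3.7, -0.7, 0.9]
width: 8.4
finger_force: 30.0
```

Call:
{"op": "apply_moves", "data": {
  "plan": [
    [[0, 0, 0.02], 0],
    [[0, 0, 0.02], 0],
    [[0, 0, 0], 0],
    [[0, 0, 0], 0],
    [[0, 0, 0], 0]
  ]
}}

```text
clock: 29.38
ee_pos: [537.5, 179.7, 283.3]
ee_rot: [-0.0, 0.045, 0.999, -0.0]
force: [4.3, -0.4, -1.1]
width: 8.8
finger_force: 30.0
```

Call:
{"op": "apply_moves", "data": {
  "plan": [
    [[0, 0, 0.02], 0],
    [[0, 0, 0.02], 0],
    [[0, 0, 0], 0],
    [[0, 0, 0], 0],
    [[0, 0, 0], 0]
  ]
}}

```text
clock: 29.8
ee_pos: [537.5, 179.8, 282.2]
ee_rot: [-0.0, 0.045, 0.999, -0.0]
force: [2.7, 0.1, 0.8]
width: 8.8
finger_force: 30.0
```

Call:
{"op": "apply_moves", "data": {
  "plan": [
    [[0, 0, 0.02], 0],
    [[0, 0, 0.02], 0],
    [[0, 0, 0], 0],
    [[0, 0, 0], 0],
    [[0, 0, 0], 0]
  ]
}}

```text
clock: 30.22
ee_pos: [537.4, 179.8, 280.8]
ee_rot: [-0.0, 0.045, 0.999, -0.0]
force: [3.2, -0.1, -3.7]
width: 8.6
finger_force: 30.0
```

Run:
```python
from h import *
s,p,r=tcp()
i=camera("wrist"); cv2.imwrite("pics/w9.png",i)
for l in ("cotter","bulge","leg_tip"):
    for x in spot_point(l,"wrist")[:1]: print(l,np.round(x["centre"],1),r.inv().apply(np.array(x["centre"])-p).round(1),round(x["confidence"],2))
print(s["force"],s["ft_torque"])
i=camera("scene")
for l in ("cotter","bulge","leg_tip"):
    for x in spot_point(l,"scene")[:1]: print(l,np.round(x["centre"],1),r.inv().apply(np.array(x["centre"])-p).round(1),round(x["confidence"],2))
```

```text
cotter [536.1 180.7 116.2] [  1.3   0.8 164.6] 0.67
bulge [526.5 180.5  62.3] [ 1.080e+01 -2.000e-01  2.185e+02] 0.85
leg_tip [528.8 185.1  35.6] [  8.9   4.6 245.2] 0.84
[ 3.15604675 -0.11217115 -3.74750573] [ 0.04415734 -0.81568483 -0.03246015]
cotter [540.1 177.7 114.8] [ -3.   -1.8 166. ] 0.43
bulge [526.  181.5  67.2] [ 11.4   0.7 213.6] 0.46
leg_tip [528.1 179.7  34.8] [  9.1  -0.9 246. ] 0.63
```

Call:
{"op": "apply_moves", "data": {
  "plan": [
    [[0, 0, 0.02], 0],
    [[0, 0, 0.02], 0],
    [[0, 0, 0.02], 0],
    [[0, 0, 0], 0],
    [[0, 0, 0], 0]
  ]
}}

```text
clock: 31.03
ee_pos: [537.5, 179.8, 279.3]
ee_rot: [-0.0, 0.045, 0.999, 0.0]
force: [2.0, -0.7, -1.1]
width: 9.0
finger_force: 30.0
```

Call:
{"op": "apply_moves", "data": {
  "plan": [
    [[0, 0, 0.02], 0],
    [[0, 0, 0.02], 0],
    [[0, 0, 0.02], 0],
    [[0, 0, 0], 0],
    [[0, 0, 0], 0]
  ]
}}

```text
clock: 31.45
ee_pos: [537.4, 179.7, 277.2]
ee_rot: [-0.0, 0.045, 0.999, -0.0]
force: [1.6, -0.3, -2.3]
width: 8.5
finger_force: 30.0
```

Call:
{"op": "apply_moves", "data": {
  "plan": [
    [[0, 0, 0.02], 0],
    [[0, 0, 0.02], 0],
    [[0, 0, 0], 0],
    [[0, 0, 0], 0],
    [[0, 0, 0], 0]
  ]
}}

```text
clock: 31.87
ee_pos: [537.4, 179.8, 276.2]
ee_rot: [-0.0, 0.045, 0.999, -0.0]
force: [0.4, 0.1, -1.8]
width: 9.0
finger_force: 30.0
```

Call:
{"op": "apply_moves", "data": {
  "plan": [
    [[0, 0, 0.02], 0],
    [[0, 0, 0.02], 0],
    [[0, 0, 0], 0],
    [[0, 0, 0], 0],
    [[0, 0, 0], 0]
  ]
}}

```text
clock: 32.28
ee_pos: [537.5, 179.8, 275.1]
ee_rot: [-0.0, 0.045, 0.999, 0.0]
force: [-0.3, -0.7, 0.1]
width: 8.5
finger_force: 30.0
```

Call:
{"op": "apply_moves", "data": {
  "plan": [
    [[0, 0, 0.02], 0],
    [[0, 0, 0.01], 0],
    [[0, 0, 0], 0],
    [[0, 0, 0], 0],
    [[0, 0, 0], 0]
  ]
}}

```text
clock: 32.7
ee_pos: [537.5, 179.8, 274.2]
ee_rot: [-0.0, 0.045, 0.999, -0.0]
force: [-0.4, -0.8, -1.3]
width: 8.7
finger_force: 30.0
```

Call:
{"op": "apply_moves", "data": {
  "plan": [
    [[0, 0, 0], 0],
    [[0, 0, 0], 0],
    [[0, 0, 0], 0],
    [[0, 0, 0], 0],
    [[0, 0, 0], 0]
  ],
  "hand": 0.6
}}

```text
clock: 33.12
ee_pos: [537.5, 179.8, 274.3]
ee_rot: [0.0, 0.045, 0.999, 0.0]
force: [-0.7, 0.3, -1.5]
width: 35.6
finger_force: 0.0
```

Call:
{"op": "apply_moves", "data": {
  "plan": [
    [[0, 0, -0.2], 0],
    [[0, 0, -0.6], 0],
    [[0, 0, -0.8], 0],
    [[0, 0, -0.8], 0],
    [[0, 0, 0], 0]
  ]
}}

```text
clock: 33.53
ee_pos: [538.3, 180.0, 351.0]
ee_rot: [0.003, 0.045, 0.999, 0.001]
force: [-0.2, -0.8, -0.1]
width: 36.9
finger_force: 0.0
```

Run:
```python
from h import *
s,p,r=tcp(); print(s["clock"],p,s["width"],s["force"])
for n in ("wrist","scene","top"):
    i=camera(n); cv2.imwrite(f"pics/end_{n}.png",i)
    for l in ("cotter","bulge","leg_tip","pin_head","nose_mid"):
        for x in spot_point(l,n)[:1]: print(n,l,np.round(x["centre"],1),round(x["confidence"],2))
```

```text
33.5333 [538.29605218 180.00630895 351.04026317] 36.92704750679775 [-0.16896275 -0.76034908 -0.05844545]
wrist cotter [537.6 180.6 103.8] 0.9
wrist bulge [526.9 177.2  53.9] 0.94
wrist pin_head [519.2  93.1  63.1] 0.56
wrist nose_mid [528.6 177.1  69. ] 0.9
scene cotter [542.1 180.3 103.1] 0.69
scene bulge [603.8 -33.8   3.5] 0.72
scene pin_head [520.3  92.8  63.9] 0.62
top pin_head [522.2 137.4   7. ] 0.45
```

```bash
python3 -c "
from bench import *
print(close_job())"
```

```text
the job is handed in; nothing more can be done
None
```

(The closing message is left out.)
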